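Close the cutter hood on the router plate

ROBOT

A 7-joint arm with a two-finger parallel gripper is mounted at the origin on the work surface. World frame = base frame: x ahead of the robot, y to its left, z up, the work surface at z = 0. Lengths are in m, angles in rad, forces in N, time in s.
With the tool pointing down it reaches from about 0.35 to 0.775 m from the base axis. Payload 3.1 kg.
Tool frame: the origin (TCP) lies on the centre line of the jaws, within the pads' length; the fingertips stand 14 mm ahead of it and the grasp point (between the pads) lies 5 mm behind it (env.tips_ahead is the distance from the TCP to the fingertips, in m); x points along the fingers, y is the direction in which the jaws open and shut, and the axes are right-handed (so a half turn about x gives the same grasp; the last joint's range is limited). The gripper opens to 85 mm and grips with 20 to 120 N. Pads are 22 mm wide; open, the fingers measure 114 mm over their backs; the gripper's body (76 mm by 85 mm) begins 54 mm behind the grasp point. The pads swing forward as they close: fully open they stand 13 mm farther back than shut.
Start: joints at [-1.29, 0.311, 0.014, 1.512, -0.004, 1.319, -0.027], TCP at [0.174, 0.522, 0.245] pointing down, gripper open.
Joint ranges: [-2.7, 2.7], [-0.3, 1.91], [-1.27, 1.3], [0.12, 2.57], [-1.44, 4.58], [0.2, 2.03], [-3.05, 3.05]. Speed limits (rad/s): [2.79, 2.79, 3.14, 3.14, 3.14, 3.14, 3.14].

INTERFACE

Orientations are given as a 3x3 rotation matrix whose columns are the frame's x, y, z axes.
In Python, from rig import env gives the robot as it stands.
- The arm moves only by the tool play_rows, never from a script. Its argument "series" is one flat list of numbers, 7 for each row, row after row: the turn, a rotation vector about the tool's x, y, z as a fraction of full scale, then the shift along the tool's x, y, z as a fraction of full scale, then the opening, from 0 (shut) to 1 (fully open). A call has 1 to 10 rows; each row shifts and turns the commanded pose from where the row before left it, along the tool's axes as they then stand; what a row does not reach is not made up. Full scale, the value 1, is 0.1 m for a shift and pi/4 rad for a turn. A row lasts 1/8 s, in which the tool goes at most 62.5 mm and 10.7 degrees, less where a joint would pass 70% of its speed; a pose out of reach is approached as far as the arm can. A call with a number of a shift or a turn outside -1 to 1 is refused whole. A call with a gripper value outside its range is refused whole. The fingers move at their own pace and stop on an object; "grip_force" is the grip in N (left out, the last holds). Time passes only in rows, so rows that do not move let the fingers close. It gives the time, the measured TCP pose, the force and the opening at its end, in the units of the state.
- env.state(): the state, without advancing time (a new reading comes with each control period).
- env.grab_frame(name): name is "side" or "top"; returns the picture (400x640x3 uint8, red, green, blue); there is no depth.
- env.camera_params(name): a dict with "mtx" (3x3 intrinsics, pixels), "R" (3x3) and "t" (3): a world point X has camera coordinates R X + t. Camera axes: x right, y down, z forward; pixel columns grow to the right and rows downward; lengths in m; the calibration is good to about 2 mm. A picture is of the moment at which its call begins. camera_params takes no time and is no camera call.
- env.sign_off(): hands the job in, once; it reports no verdict.
The state is a dict: "clock": time; "joint_positions": joint angles; "joint_vel": joint speeds; "joint_efforts": joint torques, N m; "ee_pos": TCP position; "ee_rot": TCP orientation; "ft_force": force on the tool from outside, world axes, zero at the start; "wrist_torque": the same for the moment, N m; "opening": finger opening in m.
Only numpy, scipy, OpenCV 4.12 (cv2) and the standard library are available. Lean on these libraries where they do the work, as an engineer would, in place of code of your own. Each camera call takes 0.05 s, during which the arm holds its last target. There are 200 camera calls.

TASK

The router plate on the bench has been left with its cutter exposed. Push the clear sliding hood over the cutter until its spring catch snaps and it stays fully shut, then let go and move clear. Leave the sliding lid of the wooden cutter box as it is.

Things in the scene. Friction and masses are not known exactly. Their poses are not given: they have to be found in the camera images.
- router_plate: Aluminium plate on MDF fixed to the bench, 380 (x) x 250 x 18 mm; two rails along x stand 30 mm above the bench. Origin: centre of its underside; x: the way the hood slides shut, away from the robot, turned up to 17 degrees. Cutter (32 mm wide, top at 48 mm) at x = 80 mm. Steel catch block with a brass roller beside the hood's path at x = 51, y = 100 to 118 mm, 48 mm high.
- guard_handle (a point): Top centre of the hood's push handle, 138 mm above the bench: an upright black plate 16 mm thick along the slide, 60 mm wide, 50 mm tall, 30 mm behind the hood's centre, on a 34 x 70 x 4 mm foot. The hood: clear box, aluminium frame, 110 mm along the slide x 130 mm wide, top at 88 mm. Fully shut, this point is at x = 50 mm, y = 0 in the plate's frame.
- guard (a joint): Hood's position along the rails (m): 0 = fully shut on its stop, 0.135 = fully open; starts 0.08 to 0.13. Slides with 2 N of friction. From about 18 mm open a roller catch resists and pushes back, up to some 10 N in all; about 9 mm before shut it snaps over, pulls the hood onto the stop and holds it there.
- lid_handle (a point): Bystander, not to be moved: top centre of the small dark wood grip (16 x 50 x 18 mm, top 80 mm above the bench) on the loose sliding lid of the plywood cutter box (200 x 130 mm, 55 mm high) that stands beside the router plate, its lid partly open, showing router cutters.

How it is judged:
At the end, for the whole second after the job is handed in: The hood rests within 4 mm of fully shut, held by its catch (which is so only once the catch has snapped), and the cutter box's lid is within 12 mm of where it was (value of joint guard below 0.004 m and velocity of joint guard between -0.01 and 0.01 m/s and distance of lid_handle from where it was at the start of the episode below 0.012 m); the robot touches nothing.
It fails at once if the cutter box's lid is moved by more than 12 mm (distance of lid_handle from where it was at the start of the episode above 0.012 m).
It also fails if it takes over 32 s, if anything falls off the work surface, if the arm or the gripper's body presses on something with over 40 N, if the wrist force passes 120 N, or if a joint passes its speed limit or range.

## Working session

There is one attempt and no reset: what is moved stays moved. The work goes in short steps, Python scripts to look and compute and a tool call to move; the robot and the scene stay as the last step left them, time stands still between calls to the robot, and variables do not carry over. Pictures are saved under pics/ and viewed, about 8 in all and at most 12, crops included, and the job is handed in when it is done.

Besides the shell and the picture viewer there is one more tool, called after "Call:" in YAML: its name, and indented under it one key for each argument. play_rows: Moves the arm, as the interface text tells. Shift numbers are shares of 0.1 m and turn numbers shares of pi/4 rad, none past 1 either way. Its arguments: {"type":"object","properties":{"series":{"type":"array","items":{"type":"number","minimum":-1,"maximum":1}},"grip_force":{"type":"number"}},"required":["series"]}

```bash
mkdir -p pics; python3 - <<'E'
from rig import env
import cv2
for n in("top","side"):
    cv2.imwrite(f"pics/{n}0.png",env.grab_frame(n)[:,:,::-1])
    p=env.camera_params(n);print(n,p)
s=env.state();print(s)
E
```

```text
top {'mtx': array([[366.21163117,   0.        , 314.03263772],
       [  0.        , 366.21163117, 192.79373896],
       [  0.        ,   0.        ,   1.        ]]), 'R': array([[ 0.19749712, -0.98030296,  0.00100012],
       [-0.95676453, -0.19297696, -0.21762705],
       [ 0.21353344,  0.04202383, -0.97603149]]), 't': array([-0.09343358,  0.58272329,  0.63530793])}
side {'mtx': array([[406.3641135 ,   0.        , 324.73541469],
       [  0.        , 406.3641135 , 203.00151293],
       [  0.        ,   0.        ,   1.        ]]), 'R': array([[-0.89054369, -0.45467752, -0.0141526 ],
       [-0.30893134,  0.6273323 , -0.71485357],
       [ 0.33390623, -0.63223615, -0.69913095]]), 't': array([0.50579621, 0.27391945, 0.56608402])}
{'clock': 0.1, 'joint_positions': array([-1.28967804,  0.31164167,  0.01397255,  1.51290532, -0.00439147,
        1.3191675 , -0.027242  ]), 'joint_vel': array([-0.00013189,  0.00065653,  0.00050486, -0.00323572,  0.00043951,
       -0.00036505, -0.00067383]), 'joint_efforts': array([ 8.63509231e-04, -3.80855262e+01,  1.46773746e-01, -2.31240749e+01,
        1.23755282e-02,  8.12862301e-03,  1.02850225e-05]), 'ee_pos': array([0.17426499, 0.52101257, 0.24432833]), 'ee_rot': array([[-5.77124914e-04,  3.17186743e-01,  9.48362925e-01],
       [-2.01001067e-03,  9.48360799e-01, -3.17187255e-01],
       [-9.99997813e-01, -2.08927627e-03,  9.02260946e-05]]), 'ft_force': array([-0.15673624,  0.36807014,  0.10541617]), 'wrist_torque': array([-0.01189103, -0.04431891, -0.02777326]), 'opening': 0.08511569119628655}
```

View pics/top0.png

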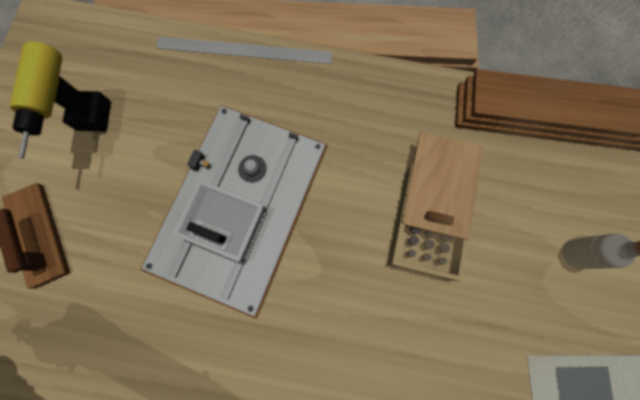

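View pics/side0.png

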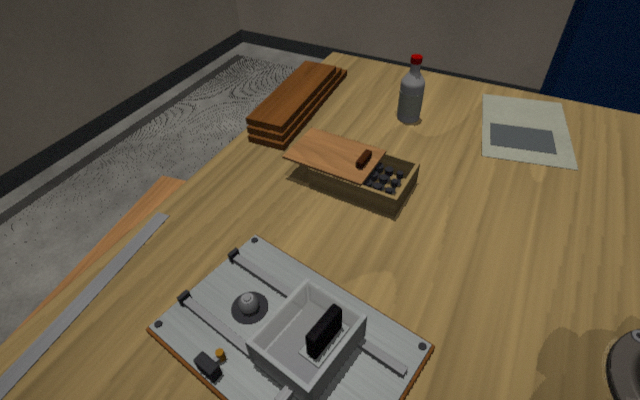

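The top view shows the plate with corners near (223,107), (326,146), (256,317) and (143,268). The black handle is near (206,232), the cutter near (252,167), and the box well to the right. I'll enlarge the plate to read these more closely.

```bash
python3 - <<'E'
import cv2
a=cv2.imread("pics/top0.png")[100:325,135:335]
cv2.imwrite("pics/c1.png",cv2.resize(a[:, :],None,fx=2.66,fy=2.66,interpolation=cv2.INTER_CUBIC))
b=cv2.imread("pics/side0.png")[230:400,140:440]
cv2.imwrite("pics/c2.png",cv2.resize(b,None,fx=2.6,fy=2.6,interpolation=cv2.INTER_CUBIC))
E
```

```text
(no output)
```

View pics/c1.png

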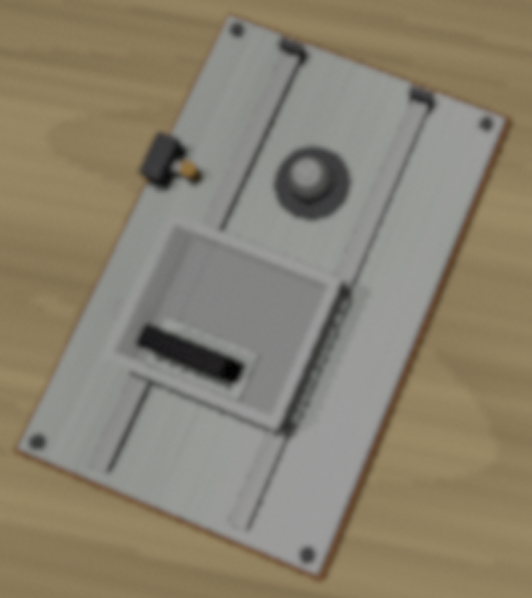

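View pics/c2.png

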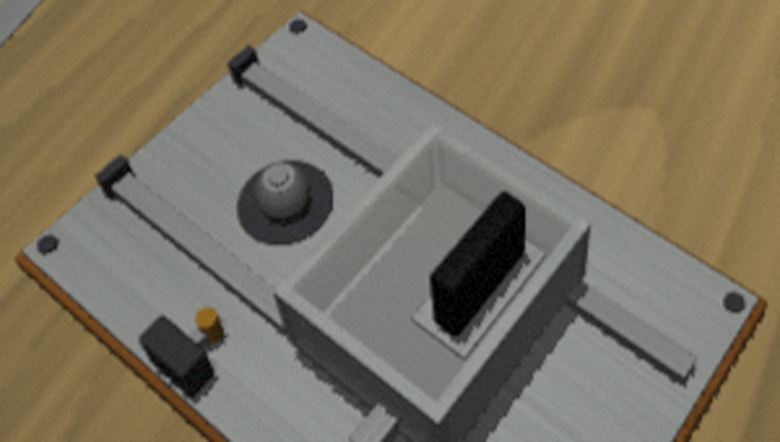

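The crops show plate corners in c1 at (230,14), (511,121), (322,579), (16,450), and hood top-rim corners at (174,222), (347,285), (285,430), (108,358). In c2 the handle's top centre is at about (478,236).

```bash
cat >h.py <<'E'
from rig import env
import numpy as np
def ray(n,uv,z):
    p=env.camera_params(n);R=p["R"];c=-R.T@p["t"]
    d=R.T@np.linalg.inv(p["mtx"])@[*uv,1]
    return c+d*(z-c[2])/d[2]
def proj(n,X):
    p=env.camera_params(n);q=p["mtx"]@(p["R"]@X+p["t"]);return q[:2]/q[2]
E
python3 - <<'E'
from h import *
np.set_printoptions(precision=4,suppress=True)
t=lambda u,v:(u/2.66+135,v/2.66+100); s=lambda u,v:(u/2.6+140,v/2.6+230)
P=np.array([ray("top",t(*c),.018) for c in[(230,14),(511,121),(322,579),(16,450)]])
print(P,P.mean(0))
for a,b in((0,3),(1,2)): d=P[a]-P[b];print("x",np.linalg.norm(d),np.degrees(np.arctan2(d[1],d[0])))
for a,b in((0,1),(3,2)): d=P[a]-P[b];print("y",np.linalg.norm(d),np.degrees(np.arctan2(-d[0],d[1])))
H=np.array([ray("top",t(*c),.088) for c in[(174,222),(347,285),(285,430),(108,358)]]);print("hood",H.mean(0))
print("handle side",ray("side",s(478,236),.138))
C=P.mean(0)
for a in (0,1,2,3): pass
d=P[0]-P[3]+P[1]-P[2];d/=np.linalg.norm(d);n=np.array([-d[1],d[0],0])
print("yaw",np.degrees(np.arctan2(d[1],d[0])))
h=H.mean(0)-C;print("hood plate frame",h@d,h@n)
h=ray("side",s(478,236),.138)-C;print("handle plate",h@d,h@n)
print("side corners",ray("side",s(302,12),.018),ray("side",s(765,302),.018),ray("side",s(17,258),.018))
for x in(("top",(197,160)),): pass
hp=C+d*(H.mean(0)-C)@d-.03*d; hp[2]=.138; print("handle from hood",hp,"topcrop",(proj("top",hp)-[135,100])*2.66)
print("cutter",[(ray("top",t(307,172),.048)-C)@d])
for q in[(444,215),(480,212)]: print("box",ray("top",q,.055)) 
print("box l",ray("top",(388,262),0.055),ray("top",(420,133),.055))
E
```

```text
[[0.7497 0.2591 0.018 ]
 [0.705  0.0187 0.018 ]
 [0.3404 0.0854 0.018 ]
 [0.3837 0.3258 0.018 ]] [0.5447 0.1723 0.018 ]
x 0.3720266588946526 -10.328491111678396
x 0.37065887682687826 -10.356338914201485
y 0.24450759763746024 -10.538239416914756
y 0.24432626310488478 -10.21763227440326
hood [0.4994 0.1776 0.088 ]
handle side [0.4713 0.1875 0.138 ]
yaw -10.342389369700753
hood plate frame -0.045524146395711736 -0.0028544662546601506
handle plate -0.07500507497203067 0.0018472559008263507
side corners [0.7012 0.0249 0.018 ] [0.337  0.0914 0.018 ] [0.7449 0.265  0.018 ]
handle from hood [0.4715 0.134  0.138 ] topcrop [265.1495 368.2942]
cutter [np.float64(0.08068236655888077)]
box [ 0.5982 -0.2281  0.055 ]
box [ 0.6176 -0.295   0.055 ]
box l [ 0.4897 -0.1368  0.055 ] [ 0.7545 -0.1605  0.055 ]
```

Call:
play_rows:
  series: [-0.18, 0, 0, 0, 0, 0, 0, 0, 0, 0, 0, -0.34, 0.37, 0, 0, 0, 0, 0, -0.34, 0.37, 0, 0, 0, 0, 0, -0.34, 0.37, 0, 0, 0, 0, 0, -0.34, 0.37, 0, 0, 0, 0, 0, -0.34, 0.37, 0, 0, 0, 0, 0, -0.34, 0.37, 0, 0, 0, 0, 0, -0.34, 0.36, 0, 0, 0, 0, 0, -0.34, 0.35, 0, 0, 0, 0, 0, 0, 0, 0]
  grip_force: 60

```text
clock: 1.35
ee_pos: [0.4158, 0.1964, 0.2451]
ee_rot: [[0.001, 0.19, 0.982], [-0.002, 0.982, -0.19], [-1.0, -0.002, 0.001]]
ft_force: [0.0, 0.7, -0.7]
opening: 0.0
```

Call:
play_rows:
  series: [0, 0, 0, 0.42, 0, 0, 0, 0, 0, 0, 0.42, 0, 0, 0, 0, 0, 0, 0.42, 0, 0, 0, 0, 0, 0, 0, 0, 0, 0]

```text
clock: 1.85
ee_pos: [0.4099, 0.2006, 0.1163]
ee_rot: [[-0.008, 0.179, 0.984], [-0.004, 0.984, -0.179], [-1.0, -0.006, -0.007]]
ft_force: [-0.3, 0.6, 0.4]
opening: -0.0002
```

```bash
python3 - <<'E'
from h import *
import cv2
a=env.grab_frame("side")[200:400,140:440,::-1]
cv2.imwrite("pics/s2.png",cv2.resize(a,None,fx=2.6,fy=2.6,interpolation=cv2.INTER_CUBIC))
E
```

```text
(no output)
```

View pics/s2.png

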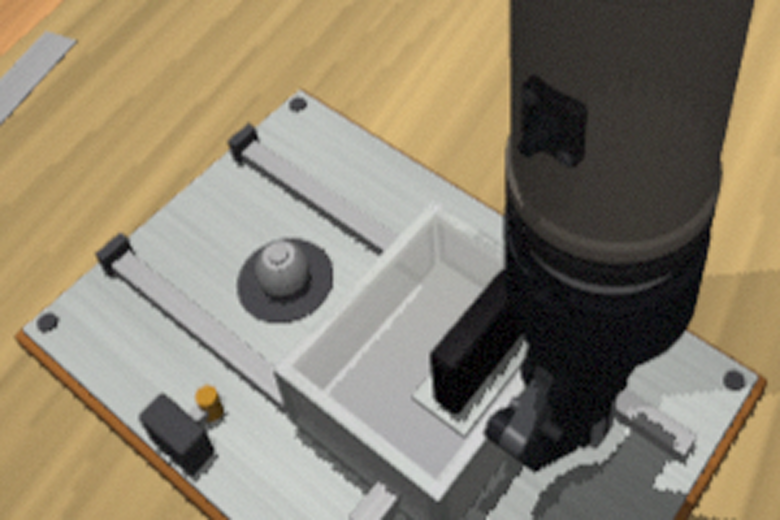

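The closed fingers sit right behind the handle and above the hood's rim. Now I'll push.

Call:
play_rows:
  series: [0, 0, 0, 0, 0, 0.2, 0, 0, 0, 0, 0, 0, 0.2, 0, 0, 0, 0, 0, 0, 0.2, 0, 0, 0, 0, 0, 0, 0.2, 0, 0, 0, 0, 0, 0, 0.2, 0, 0, 0, 0, 0, 0, 0.2, 0, 0, 0, 0, 0, 0, 0.2, 0, 0, 0, 0, 0, 0, 0, 0]

```text
clock: 2.9
ee_pos: [0.5537, 0.1764, 0.1216]
ee_rot: [[0.005, 0.181, 0.983], [0.001, 0.984, -0.181], [-1.0, 0.002, 0.005]]
ft_force: [-0.8, 0.1, -0.1]
opening: 0.0002
```

Call:
play_rows:
  series: [0, 0, 0, 0, 0, 0.06, 0, 0, 0, 0, 0, 0, 0.06, 0, 0, 0, 0, 0, 0, 0.04, 0, 0, 0, 0, 0, 0, 0, 0]

```text
clock: 3.4
ee_pos: [0.5627, 0.175, 0.1192]
ee_rot: [[-0.009, 0.178, 0.984], [0.002, 0.984, -0.178], [-1.0, -0.0, -0.009]]
ft_force: [-9.1, 2.0, 6.6]
opening: 0.0
```

Call:
play_rows:
  series: [0, 0, 0, 0, 0, 0.03, 0, 0, 0, 0, 0, 0, 0.03, 0, 0, 0, 0, 0, 0, 0, 0]

```text
clock: 3.78
ee_pos: [0.5737, 0.1719, 0.1196]
ee_rot: [[0.002, 0.18, 0.984], [-0.0, 0.984, -0.18], [-1.0, 0.0, 0.002]]
ft_force: [0.3, 0.3, 0.6]
opening: -0.0001
```

The push-back reached about 9 N, then fell to nothing, so it seems to have snapped. I'll back off, rise and check from the pictures.

Call:
play_rows:
  series: [0, 0, 0, 0, 0, -0.3, 0, 0, 0, 0, 0, 0, -0.5, 0, 0, 0, 0, -0.5, 0, -0.5, 0, 0, 0, 0, -0.6, 0, -0.4, 0, 0, 0, 0, 0, 0.5, -0.3, 0, 0, 0, 0, 0, 0.5, 0, 0, 0, 0, 0, 0, 0.5, 0, 0, 0, 0, 0, 0, 0, 0, 0]

```text
clock: 4.78
ee_pos: [0.4135, 0.3583, 0.2151]
ee_rot: [[0.001, 0.174, 0.985], [0.002, 0.985, -0.174], [-1.0, 0.002, 0.0]]
ft_force: [1.1, -0.9, 0.4]
opening: 0.0
```

```bash
python3 - <<'E'
from h import *
import cv2
for n,(a,b,c,d) in(("side",(200,400,140,440)),("top",(100,325,135,335))):
    a=env.grab_frame(n)[a:b,c:d,::-1]
    f=2.6 if n=="side" else 2.66
    cv2.imwrite(f"pics/{n}3.png",cv2.resize(a,None,fx=f,fy=f,interpolation=cv2.INTER_CUBIC))
E
```

```text
(no output)
```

View pics/side3.png

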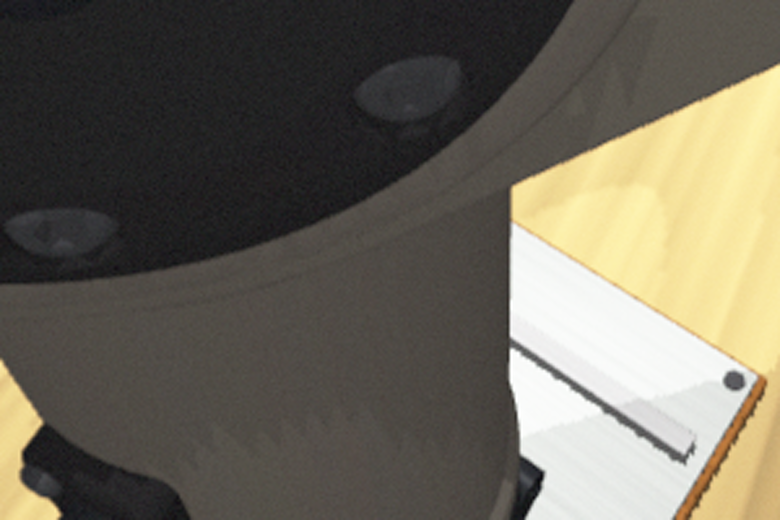

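View pics/top3.png

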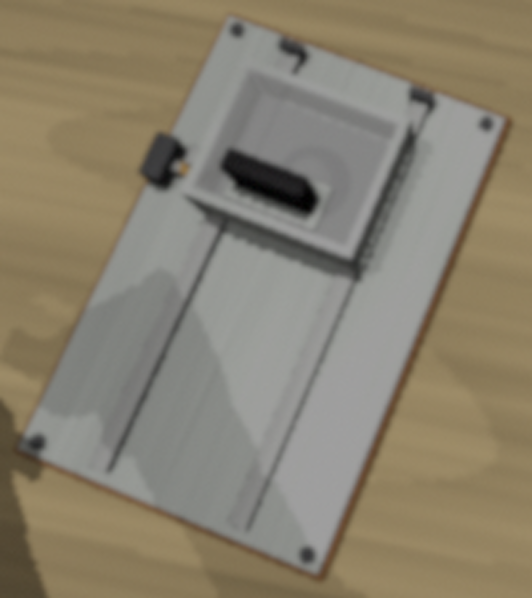

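The arm blocks the side view. The top view shows the hood over the cutter and past the roller, with rim corners at (248,66), (412,128), (355,258), (187,192).

```bash
python3 - <<'E'
from h import *
t=lambda u,v:(u/2.66+135,v/2.66+100)
H=np.mean([ray("top",t(*c),.088) for c in[(248,66),(412,128),(355,258),(187,192)]],0)
d=np.array([.9838,-.1795,0]);print((H-[.5447,.1723,.088])@d, "expect .080", (H-[.4994,.1776,.088])@d)
s=env.state();print(s["ft_force"],abs(s["joint_vel"]).max())
E
```

```text
0.0785228141383396 expect .080 0.12404030413833955
[ 0.0538142  -0.90167243  0.09771636] 0.02564831550198195
```

```bash
python3 -c "
from rig import env
env.sign_off()"
```

```text
the job is handed in; nothing more can be done
```

I pushed the hood shut with closed fingers behind its handle, backed the arm clear, and handed the job in about 5 s into the run. No verdict was reported.

- **Catch:** the push met about 9 N of resistance, which fell to nearly zero as the hood went on. That fits the catch snapping and pulling the hood away from the fingers.
- **Hood position:** in the last top view the hood covers the cutter, with its centre at x = 78.5 mm in the plate's frame. Fully shut is 80 mm, so the 1.5 mm gap is within the camera's error of about 2 mm.
- **Arm clear:** the last force reading was under 1 N, with nothing touching.
- **Cutter box:** I did not re-measure the lid. The arm never came near the box.
- **Check that failed:** the last side picture was blocked by the arm, so the final hood position rests on the top view and the force drop.

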